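# Grinder lid to the pulse position, held

### The arm

A 6-joint arm with a two-finger parallel gripper is mounted at the origin on the work surface. World frame = base frame: x ahead of the robot, y to its left, z up, the work surface at z = 0. Lengths are in mm, angles in rad, forces in N, time in s.
With the tool pointing down it reaches from about 350 to 775 mm from the base axis. Payload 7.3 kg.
Tool frame: the origin (TCP) lies at the very end of the fingers, on their centre line; the grasp point (between the pads) lies 19 mm behind it; z points along the fingers, y is the line along which they close (so a half turn about z gives the same grasp; the last joint's range is limited). The gripper opens to 92 mm and grips with 3 to 60 N. Pads are 19 mm wide; open, the fingers measure 130 mm over their backs; the gripper's body (75 mm by 190 mm) begins 47 mm behind the grasp point.
Start: joints at [-1.354, 0.342, 1.524, -0, 1.275, -0.146], TCP at [186.342, -490.838, 226.741] pointing down, gripper open.
Joint ranges: [-2.53, 2.53], [-0.77, 2.02], [0.04, 2.7], [-1, 4.14], [0.28, 2.66], [-3.11, 3.11]. Speed limits (rad/s): [2.57, 2.57, 3.14, 3.14, 3.14, 3.14].

### API

Orientations are given as [roll, pitch, yaw] about the fixed x, y, z axes, in that order (R = Rz(yaw) Ry(pitch) Rx(roll)).
In Python, from plant import bot gives the robot as it stands.
- The arm moves only by the tool jog_arm, never from a script. Its argument "targets" is a list of rows, each an object with "xyz": the shift along the tool's x, y, z as a fraction of full scale, a list of three; "spin": the turn about the tool's z as a fraction of full scale. In form: [{"xyz": [x, y, z], "spin": spin}, ...]. A call has exactly 10 rows; each row shifts and turns the commanded pose from where the row before left it, along the tool's axes as they then stand; what a row does not reach is not made up. Full scale, the value 1, is 80 mm for a shift and 0.1 rad for a turn. A row lasts 1/8 s, in which the tool goes at most 62.5 mm and 10.7 degrees, less where a joint would pass 70% of its speed; a pose out of reach is approached as far as the arm can. A call with a number of a shift or a turn outside -1 to 1 is refused whole. A call with a gripper value outside its range is refused whole. "gripper" is the opening in per cent of the stroke, from 0 (shut) to 100 (fully open), set as the call begins (left out, the last holds). The fingers move at their own pace and stop on an object; the grip force is fixed at half the most. Time passes only in rows, so rows that do not move let the fingers close, or fill a call up. It gives the time, the measured TCP pose, the force, the opening and the grip force at its end, in the units of the state.
- bot.get_obs(): the state, without advancing time (a new reading comes with each control period).
- bot.capture(name): name is "side" or "top"; returns the picture (384x512x3 uint8, blue, green, red); there is no depth.
- bot.get_calibration(name): a dict with "vfov" (degrees; the focal length in pixels is half the picture's height over the tangent of half this angle, whatever the lens; pixels are square), "cx", "cy" (the principal point, pixels), "eye" and "rotation" of the camera in the world. Camera axes: x right, y down, z forward; pixel columns grow to the right and rows downward; lengths in mm; the calibration is good to about 2 mm. A picture is of the moment at which its call begins. get_calibration takes no time and is no camera call.
- bot.close_job(): hands the job in; it is judged then, once.
The state is a dict: "time": time; "joint_positions": joint angles; "dq": joint speeds; "tau": joint torques, N m; "tool_pos": TCP position; "tcp_rot": TCP orientation; "contact_force": force on the tool from outside, world axes, zero at the start; "moment": the same for the moment, N m; "grip_width": finger opening in mm; "finger_force": force on a finger pad.
Only numpy, scipy, OpenCV 4.12 (cv2) and the standard library are available. Lean on these libraries where they do the work, as an engineer would, in place of code of your own. Each camera call takes 0.05 s, during which the arm holds its last target. There are 200 camera calls.

### The job

Swing the latch lever of the little coffee-grinder case free and open its orange cover right back. Fit the white bayonet lid into the grinder's mouth with its pointers at the white marks, then twist it clockwise to the yellow marks, half of the way to the red lock marks: that is the spring-loaded pulse position, and it must not reach the lock click. Finish holding it there in the gripper with the lid fully down, since it springs back when let go; leave the other things on the desk alone.

Things in the scene. Friction and masses are not known exactly. Their poses are not given: they have to be found in the camera images.
- case: Black grinder case, fixed, 140 (x) x 170 (y) mm, walls 70 mm high, 6 mm thick; origin under its centre on the desk, z up, front is -x. Inside, a grey deck 50 mm above the desk has the grinder mouth at its centre. Marks on the deck beside the mouth: white on its +x and -x sides (lugs enter), yellow 45 degrees clockwise of these seen from above (pulse), red 90 degrees clockwise (lock).
- mouth (a point): Centre of the mouth, at the top face of its steel collar, 52 mm above the desk, 18 mm below the case rim; axes as the case. The collar is 6 mm thick, with a 56 mm bore and slots about 18 mm wide on its +x and -x sides for the lid's lugs; 8.5 mm of room under it.
- ring (a joint): Spring ring under the collar, rad: 0 at rest. The lugs meet its stops after about 0.1 rad of clockwise twist, then turn it: about 0.66 with the lid's pointers at yellow, 1.45 (end stop) at red. It resists with 0.04 N m at first, 0.11 N m at yellow, and turns the lid back when let go. Over 70 degrees of lid twist counts as clicked and locked.
- latch (a joint): Angle of the steel latch lever, rad: near 0 (to 0.25) it lies across the cover's left (+y) edge, pointing to the case's -y, and blocks it. It swings level about a vertical pin, clockwise seen from above (its end goes to the case's front, then away left); the cover is free from 1.3 on; end stop 2.0. Light friction, stays where left.
- latch_peg (a point): On the axis of the red upright peg at the lever's free end, 12 mm below its top, 110 mm above the desk. Peg 12 mm in diameter, from 86 mm (lever's top face) to 122 mm above the desk, 50 mm from the pivot.
- latch_pivot (a point): On the vertical axis of the latch lever's pivot, at the height of latch_peg.
- cover (a joint): Opening angle of the orange cover, rad: 0 shut; it swings up about the case's far (+x) upper edge. Let go before about 1.6 it falls shut, beyond that it falls open by itself in 1 to 2 s to its stop at 2.9, lying back behind the case. 140 x 170 x 8 mm, 180 g.
- cover_handle (a point): Middle of the cover's steel bar handle: bar along the case's y, about 90 mm long, 10 mm thick, 45 mm in front of the cover's front edge and 185 mm from the hinge line, about 75 mm above the desk (4 mm above the hinge) when shut. Pinched front to back, it turns between upright fingers as the cover swings.
- cover_hinge (a point): On the cover's hinge line, in the middle of the case's far upper edge.
- grinder_lid: White bayonet lid, 120 g, loose, spigot down on the desk left or right of the case; origin under its centre, z up. Spigot 52 mm wide, 12.5 mm high, with a lug at its foot at +x and -x (to radius 33, 13 wide, 5 high). Flange 72 mm wide, 12.5 to 18.5 mm up. Blue grip bar 56 (x) x 20 (y) mm, 18.5 to 48.5 mm up; its ends and the pointers at +x, -x are yellow. Same after a half turn.
- lid_seat (a point): Centre of the underside of the lid's flange, 12.5 mm above the lid's origin, axes as the lid; coincides with mouth when the lid is fully in.
- mouse: White computer mouse, 105 x 60 x 30 mm, loose, beside the case on the side where the lid is not; origin under its centre. Leave it alone.
- mug: Blue mug, 80 mm across, 75 mm high, loose, far left; origin under its centre. Leave it alone.
- phone: White phone with black screen, 148 x 72 x 9 mm, lying far right; origin under its centre. Leave it alone.
Mind the look-alikes: they are no part of the job. What is shaped like the grinder_lid but pink is not meant.

How it is judged:
By the outcome, as a careful person would: the job done as asked, in the order asked, and still so for the second after the job is handed in, while the arm keeps its last pose, push and grip.
It also fails if it takes over 67 s, if anything falls off the work surface, if the arm or the gripper's body presses on something with over 40 N, if the wrist force passes 120 N, or if a joint passes its speed limit or range.

## Working session

There is one attempt and no reset: what is moved stays moved. The work goes in short steps, Python scripts to look and compute and a tool call to move; the robot and the scene stay as the last step left them, time stands still between calls to the robot, and variables do not carry over. Pictures are saved under pics/ and viewed, at most 10 in all, crops included, and the job is handed in when it is done.

Besides the shell and the picture viewer there is one more tool, called after ">>>" in YAML: its name, and indented under it one key for each argument. jog_arm: Moves the arm, as the interface text tells. Shift numbers are shares of 80 mm and turn numbers shares of 0.1 rad, none past 1 either way. Its arguments: {"type":"object","properties":{"targets":{"type":"array","items":{"type":"object","properties":{"xyz":{"type":"array","items":{"type":"number"}},"spin":{"type":"number"}}}},"gripper":{"type":"number"}},"required":["targets"]}

```bash
mkdir -p pics; ls; python3 - <<'E'
from plant import bot
import cv2
for n in("side","top"):
    im=bot.capture(n); cv2.imwrite(f"pics/{n}0.png",im); print(n,bot.get_calibration(n))
print(bot.get_obs())
E
```

```text
pics
side {'vfov': 48.55206551916122, 'cx': 255.5832084382491, 'cy': 195.82652473921274, 'eye': array([ 470.4875773 , 1291.22692205,  817.33818312]), 'rotation': array([-2.07016873, -0.00769684, -3.07040712])}
top {'vfov': 52.17750756035015, 'cx': 261.53773248950387, 'cy': 193.47396299039735, 'eye': array([ 366.00719222,   -9.01094472, 1356.31207246]), 'rotation': array([-2.97432136,  0.01607602, -1.59764824])}
{'time': 0.1, 'joint_positions': array([-1.35400065e+00,  3.42626925e-01,  1.52492058e+00, -1.63487150e-05,
        1.27546221e+00, -1.46034266e-01]), 'dq': array([ 4.13854704e-05, -1.03869967e-03, -2.53524952e-03, -8.94084905e-05,
        9.99796948e-04, -7.56665605e-04]), 'tau': array([ 1.57555965e-03, -4.32004416e+01, -2.44694871e+01,  7.18942448e-02,
        5.26432588e-02, -2.73956039e-05]), 'tool_pos': array([ 186.24964137, -490.44229712,  226.12836647]), 'tcp_rot': array([-3.14018841e+00, -1.90735830e-04,  3.62834576e-01]), 'contact_force': array([ 0.98007102, -0.26588619, -0.5545808 ]), 'moment': array([ 0.00312725, -0.02222476,  0.02043606]), 'finger_force': 0.0, 'grip_width': 91.64849017307304}
```

View pics/side0.png

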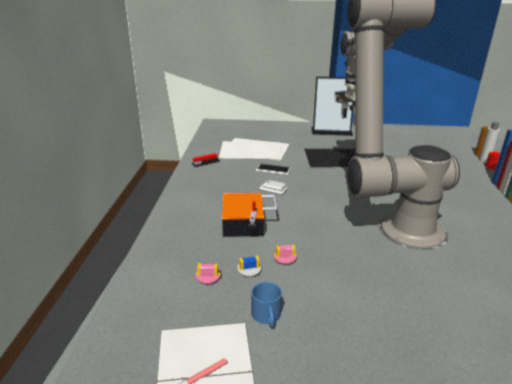

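View pics/top0.png

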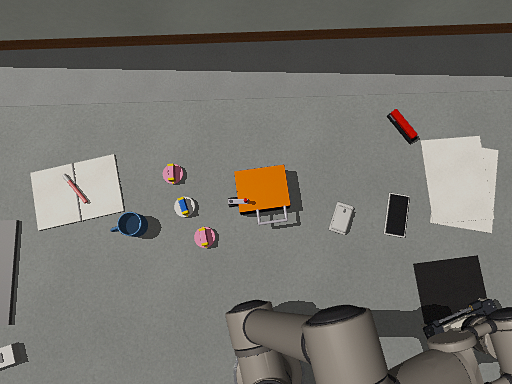

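Side view: case at about (243,212), blue-on-white lid at (249,266), pink copies at (208,272) and (286,253). Top view: cover at (263,190), lid at (184,207), latch at (240,202), handle at (272,219). Next I'll zoom in and write the helpers.

```bash
cat > h.py <<'E'
import numpy as np, cv2
from scipy.spatial.transform import Rotation as R
from plant import bot
def cam(n):
    c=bot.get_calibration(n); f=192/np.tan(np.radians(c['vfov'])/2)
    return f,c['cx'],c['cy'],np.array(c['eye']),R.from_euler('xyz',c['rotation']).as_matrix()
def ray(n,p):
    f,cx,cy,e,M=cam(n); d=M@np.array([(p[0]-cx)/f,(p[1]-cy)/f,1]); return e,d/np.linalg.norm(d)
def onz(n,p,z):
    e,d=ray(n,p); return e+d*(z-e[2])/d[2]
def tri(ps,pt):
    e1,d1=ray('side',ps); e2,d2=ray('top',pt)
    s=np.linalg.lstsq(np.c_[d1,-d2],e2-e1,rcond=None)[0]
    a,b=e1+s[0]*d1,e2+s[1]*d2; return (a+b)/2,np.linalg.norm(a-b)
def proj(n,X):
    f,cx,cy,e,M=cam(n); q=M.T@(np.array(X)-e); return np.array([cx+f*q[0]/q[2],cy+f*q[1]/q[2]])
def mask(im,lo,hi):
    return cv2.inRange(cv2.cvtColor(im,cv2.COLOR_BGR2HSV),lo,hi)
E
python3 - <<'E'
from h import *
s=cv2.imread('pics/side0.png');t=cv2.imread('pics/top0.png')
a=cv2.resize(s[180:300,190:310],(600,600),interpolation=cv2.INTER_CUBIC)
b=cv2.resize(t[150:250,160:300],(798,570),interpolation=cv2.INTER_CUBIC)
cv2.imwrite('pics/s1.png',a);cv2.imwrite('pics/t1.png',b)
print(proj('top',(0,0,0)),proj('side',(0,0,0)))
for n,im in(('side',s),('top',t)):
    for nm,lo,hi in(('orange',(8,150,120),(18,255,255)),('blue',(105,120,80),(125,255,255)),('red',(0,150,80),(6,255,255)),('yellow',(22,120,120),(35,255,255))):
        k,l,st,c=cv2.connectedComponentsWithStats(mask(im,lo,hi))
        for i in range(1,k):
            if st[i,4]>4 and c[i][1]<310 and 150<c[i][0]<310: print(n,nm,c[i].round(1),st[i])
E
```

```text
[268.48823112 373.7613753 ] [413.59832404 230.16000902]
side orange [241.4 205.5] [222 193  43  27 978]
side blue [249.3 262.1] [243 257  13  12 126]
side blue [265.9 302.2] [252 283  29  43 863]
side red [205.2 157.2] [193 153  24   9 113]
side red [253.6 206.2] [253 202   3   9  19]
side yellow [277.2 249.8] [276 245   3  11  26]
side yellow [293.6 249.6] [293 245   3  10  19]
side yellow [257.7 261.2] [256 256   4  11  29]
side yellow [240.7 263.4] [239 258   4  12  37]
side yellow [198.2 268.4] [197 263   3  12  25]
side yellow [216.2 269.2] [215 264   5  11  33]
top orange [262.2 187.6] [ 234  165   56   47 2007]
top blue [182.3 205.1] [179 199   8  13  62]
top red [245.  199.6] [244 198   3   4   7]
top yellow [169.9 164.3] [167 163   6   3  12]
top yellow [170.5 178.5] [168 178   6   2  12]
top yellow [180. 198.] [177 197   7   3  15]
top yellow [184.7 211.9] [182 210   6   4  15]
top yellow [201.5 228.8] [199 227   6   4  13]
top yellow [204.2 243.6] [202 242   6   4  14]
```

View pics/s1.png

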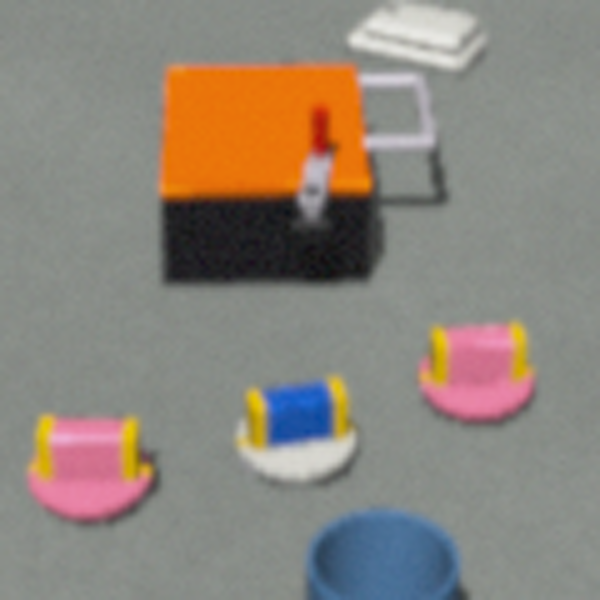

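View pics/t1.png

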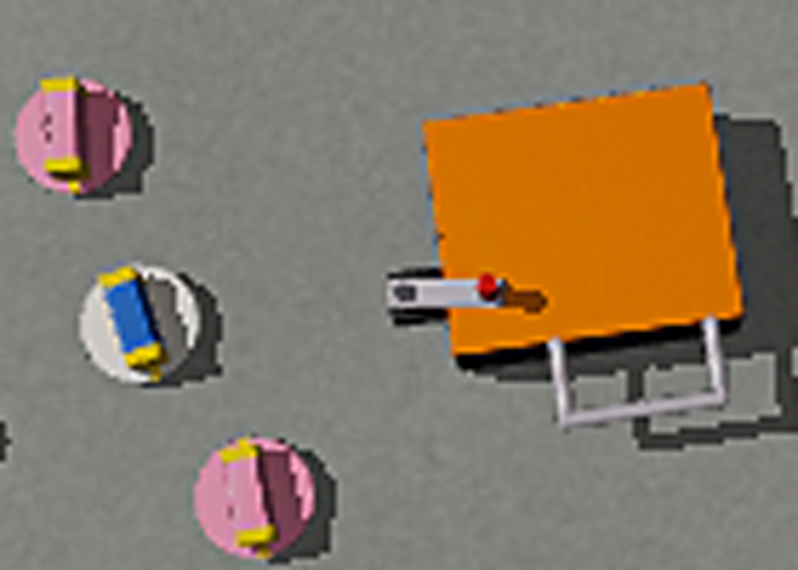

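Zooms (top 5.7x from (160,150), side 5x from (190,180)). Top zoom: cover corners at (425,122), (708,85), (743,318), (455,355). Handle bar runs (563,422)-(722,398), peg top is at (488,286), pivot at (404,292). Side zoom: the same corners at (162,195), (167,66), (358,66), (372,193), bar mid at (427,110), peg top at (320,108).

```bash
python3 - <<'E'
from h import *
T=lambda x,y:(159.6+x/5.7,149.6+y/5.7)
S=lambda x,y:(189.6+x/5,179.6+y/5)
np.set_printoptions(precision=1,suppress=True)
for n,s,t in [('c_bl',(162,193),(425,122)),('c_br',(167,66),(708,85)),('c_fr',(358,66),(743,318)),('c_fl',(372,191),(455,355)),
 ('hand_l',(434,143),(565,420)),('hand_r',(422,76),(720,399)),('peg',(320,108),(488,286)),('pivot',(312,190),(404,292))]:
    print(n,*tri(S(*s),T(*t)))
for n,s,t in [('lid end A',(240.7,263.4),(180,198)),('lidendB',(257.7,261.2),(184.7,211.9)),('blue',(249.3,262.1),(182.3,205.1))]: print(n,*tri(s,t), onz('top',t,47))
# lid flange white circle in top
im=cv2.imread('pics/top0.png')
c=[onz('top',p,18.5) for p in (T(80,322),T(200,325),T(138,384),T(140,263))]; print(c, np.mean(c,0))
for n,t,z in [('bl',(425,122),78),('br',(708,85),78),('fr',(743,318),78),('fl',(455,355),78)]: print(n,onz('top',T(*t),z))
for n,t,z in [('hl',(565,420),75),('hr',(720,399),75),('peg',(488,286),122),('piv',(404,292),86)]: print(n,onz('top',T(*t),z))
E
```

```text
c_bl [662.   95.5  73.8] 0.2733127603376076
c_br [679.9 -71.3  79.1] 3.496460475961746
c_fr [541.2 -86.6  77.6] 2.3655614636487723
c_fl [523.4  80.3  73.2] 0.8687018030584623
hand_l [483.8  17.6  75.8] 0.7128220631215334
hand_r [494.1 -71.5  79.6] 1.4989855523771802
peg [557.9  57.8 122. ] 3.6222093117680947
pivot [560.1 107.9  88.7] 1.841254608196891
lid end A [581.1 285.1  37.4] 1.3659050254008236 [580.2 283.   47. ]
lidendB [532.3 269.   36.3] 2.637267971154833 [532.3 266.7  47. ]
blue [556.3 277.   37.6] 1.5043925829048683 [555.7 275.   47. ]
[array([557.2, 311.2,  18.5]), array([553.3, 238.3,  18.5]), array([518.5, 275.7,  18.5]), array([592.4, 274.9,  18.5])] [555.3 275.   18.5]
bl [661.2  95.2  78. ]
br [678.4 -71.4  78. ]
fr [539.9 -86.5  78. ]
fl [523.2  80.   78. ]
hl [484.2  17.6  75. ]
hr [493.8 -71.7  75. ]
peg [556.1  57.8 122. ]
piv [559.6 108.1  86. ]
```

>>> jog_arm:
  targets:
    - {"xyz": [0,0,0],"spin": -1}
    - {"xyz": [0,0,0],"spin": -1}
    - {"xyz": [0,0,0],"spin": -1}
    - {"xyz": [0,0,0],"spin": -1}
    - {"xyz": [0,0,0],"spin": -1}
    - {"xyz": [0,0,0],"spin": -1}
    - {"xyz": [0,0,0],"spin": -1}
    - {"xyz": [0,0,0],"spin": -1}
    - {"xyz": [0,0,0],"spin": -1}
    - {"xyz": [0,0,0],"spin": -1}
  gripper: 45

```text
time: 1.35
tool_pos: [186.3, -490.6, 226.3]
tcp_rot: [-3.141, -0.001, 1.366]
contact_force: [-0.8, 1.3, 0.3]
grip_width: 41.0
finger_force: 0.0
```

```bash
cat >> h.py <<'E'
def rel(X,yaw=None):
    "shift to world point X in tool axes, units of 80 mm; tool straight down"
    o=bot.get_obs(); y=o['tcp_rot'][2] if yaw is None else yaw
    M=R.from_euler('xyz',[np.pi,0,y]).as_matrix()
    return (M.T@(np.array(X)-o['tool_pos'])/80).round(3)
E
python3 -c "
from h import *
o=bot.get_obs();print(o['tool_pos'],o['tcp_rot'],o['joint_positions'],rel((557,58,160),1.675))"
```

```text
[ 186.26926948 -490.58178082  226.32311851] [-3.14121637e+00 -8.22085351e-04  1.36604763e+00] [-1.35402682e+00  3.42425242e-01  1.52466253e+00 -7.30927564e-06
  1.27540897e+00 -1.14927614e+00] [6.338 5.322 0.829]
```

>>> jog_arm:
  targets:
    - {"xyz": [0,0,0],"spin": -1}
    - {"xyz": [0,0,0],"spin": -1}
    - {"xyz": [0,0,0],"spin": -1}
    - {"xyz": [0.5,0.42,0],"spin": -0.1}
    - {"xyz": [0.5,0.42,0],"spin": 0}
    - {"xyz": [0.5,0.42,0],"spin": 0}
    - {"xyz": [0.5,0.42,0],"spin": 0}
    - {"xyz": [0.5,0.42,0],"spin": 0}
    - {"xyz": [0.5,0.42,0],"spin": 0}
    - {"xyz": [0.5,0.42,0],"spin": 0}

```text
time: 2.6
tool_pos: [392.9, -187.1, 226.6]
tcp_rot: [-3.141, -0.0, 1.673]
contact_force: [1.0, -0.1, -1.0]
grip_width: 41.1
finger_force: 0.0
```

>>> jog_arm:
  targets:
    - {"xyz": [0.5,0.42,0],"spin": 0}
    - {"xyz": [0.5,0.42,0],"spin": 0}
    - {"xyz": [0.5,0.42,0],"spin": 0}
    - {"xyz": [0.5,0.42,0.1],"spin": 0}
    - {"xyz": [0.5,0.42,0.3],"spin": 0}
    - {"xyz": [0.3,0.25,0.3],"spin": 0}
    - {"xyz": [0,0,0],"spin": 0}
    - {"xyz": [0,0,0],"spin": 0}
    - {"xyz": [0,0,0],"spin": 0}
    - {"xyz": [0,0,0],"spin": 0}

```text
time: 3.85
tool_pos: [556.5, 52.5, 171.6]
tcp_rot: [3.14, 0.0, 1.672]
contact_force: [0.2, 0.4, 0.4]
grip_width: 41.1
finger_force: 0.0
```

```bash
python3 -c "
from h import *
o=bot.get_obs();print(o['tool_pos'],o['tcp_rot'],rel((557,58,92)))"
```

```text
[556.54515711  52.48148797 171.60157431] [3.14015853e+00 3.55182681e-04 1.67152479e+00] [0.068 0.013 0.995]
```

>>> jog_arm:
  targets:
    - {"xyz": [0.068,0.013,0.1],"spin": 0}
    - {"xyz": [0,0,0.3],"spin": 0}
    - {"xyz": [0,0,0.3],"spin": 0}
    - {"xyz": [0,0,0.2],"spin": 0}
    - {"xyz": [0,0,0.08],"spin": 0}
    - {"xyz": [0,0,0],"spin": 0}
    - {"xyz": [0,0,0],"spin": 0}
    - {"xyz": [0,0,0],"spin": 0}
    - {"xyz": [0,0,0],"spin": 0}
    - {"xyz": [0,0,0],"spin": 0}

```text
time: 5.1
tool_pos: [557.0, 58.9, 92.5]
tcp_rot: [3.141, 0.0, 1.673]
contact_force: [0.6, 1.0, -0.5]
grip_width: 41.4
finger_force: 0.0
```

>>> jog_arm:
  targets:
    - {"xyz": [0,0,0],"spin": 0}
    - {"xyz": [0,0,0],"spin": 0}
    - {"xyz": [0,0,0],"spin": 0}
    - {"xyz": [0,0,0],"spin": 0}
    - {"xyz": [0,0,0],"spin": 0}
    - {"xyz": [0,0,0],"spin": 0}
    - {"xyz": [0,0,0],"spin": 0}
    - {"xyz": [0,0,0],"spin": 0}
    - {"xyz": [0,0,0],"spin": 0}
    - {"xyz": [0,0,0],"spin": 0}
  gripper: 5

```text
time: 6.35
tool_pos: [556.9, 58.8, 92.3]
tcp_rot: [-3.141, 0.0, 1.673]
contact_force: [-0.3, -0.6, 0.4]
grip_width: 11.1
finger_force: 30.0
```

```bash
python3 - <<'E'
from h import *
o=bot.get_obs();p=o['tool_pos'];print(p,o['tcp_rot'],o['grip_width'],o['finger_force'],o['contact_force'])
P=np.array([559.8,108]);yaw=o['tcp_rot'][2]
v=p[:2]-P;r=np.hypot(*v);a0=np.arctan2(v[1],v[0]);print('r',r,'theta',-np.pi/2+.104-a0)
prev=p[:2]
v=v/r*50
M=R.from_euler('xyz',[np.pi,0,yaw]).as_matrix()
tx=M[:2,0];ty=M[:2,1];pv=v.copy()
for k in range(1,16):
    a=a0-k*1.75/15; q=50*np.array([np.cos(a),np.sin(a)]); d=(q-pv)/80; pv=q; print(k,(d@tx).round(3),(d@ty).round(3))
E
```

```text
[556.87849509  58.81886122  92.27136835] [-3.14147471e+00  1.26902978e-04  1.67279040e+00] 11.072664131553092 29.999947249889374 [-0.32650611 -0.61290273  0.40024875]
r 49.26783537487823 theta 0.16333322924081917
1 0.016 -0.071
2 0.024 -0.069
3 0.032 -0.066
4 0.039 -0.061
5 0.046 -0.056
6 0.052 -0.051
7 0.058 -0.044
8 0.063 -0.037
9 0.067 -0.03
10 0.07 -0.022
11 0.072 -0.013
12 0.073 -0.005
13 0.073 0.004
14 0.072 0.012
15 0.07 0.02
```

>>> jog_arm:
  targets:
    - {"xyz": [0.016,-0.071,0],"spin": 0}
    - {"xyz": [0.024,-0.069,0],"spin": 0}
    - {"xyz": [0.032,-0.066,0],"spin": 0}
    - {"xyz": [0.039,-0.061,0],"spin": 0}
    - {"xyz": [0.046,-0.056,0],"spin": 0}
    - {"xyz": [0.052,-0.051,0],"spin": 0}
    - {"xyz": [0.058,-0.044,0],"spin": 0}
    - {"xyz": [0.063,-0.037,0],"spin": 0}
    - {"xyz": [0.067,-0.03,0],"spin": 0}
    - {"xyz": [0.07,-0.022,0],"spin": 0}

```text
time: 7.6
tool_pos: [512.4, 92.1, 92.3]
tcp_rot: [-3.141, 0.0, 1.673]
contact_force: [2.2, -3.7, -2.6]
grip_width: 11.0
finger_force: 30.0
```

>>> jog_arm:
  targets:
    - {"xyz": [0.072,-0.013,0],"spin": 0}
    - {"xyz": [0.073,-0.005,0],"spin": 0}
    - {"xyz": [0.073,0.004,0],"spin": 0}
    - {"xyz": [0.072,0.012,0],"spin": 0}
    - {"xyz": [0.07,0.02,0],"spin": 0}
    - {"xyz": [0,0,0],"spin": 0}
    - {"xyz": [0,0,0],"spin": 0}
    - {"xyz": [0,0,0],"spin": 0}
    - {"xyz": [0,0,0],"spin": 0}
    - {"xyz": [0,0,0],"spin": 0}

```text
time: 8.85
tool_pos: [507.3, 121.4, 92.0]
tcp_rot: [-3.133, -0.001, 1.673]
contact_force: [-11.1, -1.1, 7.7]
grip_width: 11.5
finger_force: 30.0
```

>>> jog_arm:
  targets:
    - {"xyz": [0,0,0],"spin": 0}
    - {"xyz": [0,0,0],"spin": 0}
    - {"xyz": [0,0,0],"spin": 0}
    - {"xyz": [0,0,-0.3],"spin": 0}
    - {"xyz": [0,0,-0.3],"spin": 0}
    - {"xyz": [-0.4,0,0],"spin": 0}
    - {"xyz": [-0.5,0,0],"spin": 0}
    - {"xyz": [-0.5,0,0],"spin": 0}
    - {"xyz": [-0.4,0,0],"spin": 0}
    - {"xyz": [0,0,0],"spin": 0}
  gripper: 30

```text
time: 10.1
tool_pos: [526.3, -24.4, 140.3]
tcp_rot: [3.141, 0.0, 1.67]
contact_force: [0.6, 1.1, -0.5]
grip_width: 27.8
finger_force: 0.0
```

```bash
python3 -c "
from h import *
o=bot.get_obs();print(o['tool_pos'],o['tcp_rot'],o['grip_width'],rel((489,-27,57)))
cv2.imwrite('pics/t2.png',cv2.resize(bot.capture('top')[150:250,160:300],(798,570),interpolation=cv2.INTER_CUBIC))"
```

```text
[526.31668017 -24.39256642 140.28212109] [3.14115861e+00 2.65695830e-04 1.66961927e+00] 27.820278062243798 [ 0.014 -0.467  1.041]
```

View pics/t2.png

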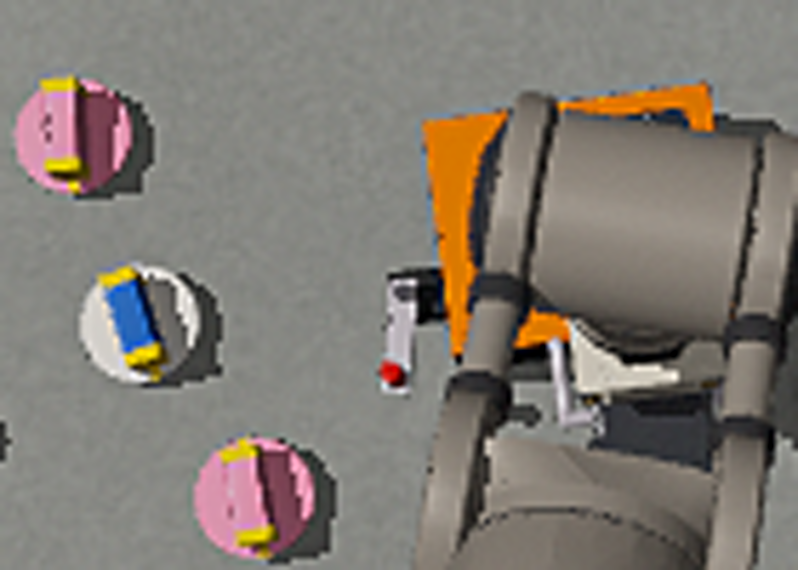

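The latch lever now points forward and slightly left: peg at zoom (392,372), pivot at (404,292). The cover is free, so I'll go to the handle.

>>> jog_arm:
  targets:
    - {"xyz": [0.014,-0.467,0],"spin": 0}
    - {"xyz": [0,0,0],"spin": 0}
    - {"xyz": [0,0,0.3],"spin": 0}
    - {"xyz": [0,0,0.4],"spin": 0}
    - {"xyz": [0,0,0.2],"spin": 0}
    - {"xyz": [0,0,0.14],"spin": 0}
    - {"xyz": [0,0,0],"spin": 0}
    - {"xyz": [0,0,0],"spin": 0}
    - {"xyz": [0,0,0],"spin": 0}
    - {"xyz": [0,0,0],"spin": 0}

```text
time: 11.4
tool_pos: [489.0, -25.3, 57.6]
tcp_rot: [3.141, 0.0, 1.673]
contact_force: [-0.7, -0.1, -0.1]
grip_width: 27.4
finger_force: 0.0
```

>>> jog_arm:
  targets:
    - {"xyz": [0,0,0],"spin": 0}
    - {"xyz": [0,0,0],"spin": 0}
    - {"xyz": [0,0,0],"spin": 0}
    - {"xyz": [0,0,0],"spin": 0}
    - {"xyz": [0,0,0],"spin": 0}
    - {"xyz": [0,0,0],"spin": 0}
    - {"xyz": [0,0,0],"spin": 0}
    - {"xyz": [0,0,0],"spin": 0}
    - {"xyz": [0,0,0],"spin": 0}
    - {"xyz": [0,0,0],"spin": 0}
  gripper: 4

```text
time: 12.65
tool_pos: [487.3, -25.4, 57.0]
tcp_rot: [-3.139, -0.0, 1.673]
contact_force: [-4.8, -1.2, 3.3]
grip_width: 8.9
finger_force: 30.0
```

```bash
python3 - <<'E'
from h import *
o=bot.get_obs();p=o['tool_pos'];print(p,o['tcp_rot'],o['grip_width'],o['finger_force'],o['contact_force'])
r=185;b=np.arctan2(4,r);n=22
pv=None
for k in range(n+1):
    th=b+k*1.8/n; q=np.array([-r*np.cos(th),r*np.sin(th)])
    if k: d=(q-pv)/80; print(k,'y %.3f z %.3f'%(d[0],-d[1]))
    pv=q
E
```

```text
[487.33394835 -25.3627643   56.99878761] [-3.13874512e+00 -1.32430722e-04  1.67324020e+00] 8.85949775350569 30.012929141521454 [-4.8457135  -1.18895132  3.32350414]
1 y 0.012 z -0.189
2 y 0.027 z -0.187
3 y 0.042 z -0.184
4 y 0.057 z -0.180
5 y 0.072 z -0.175
6 y 0.086 z -0.169
7 y 0.099 z -0.161
8 y 0.112 z -0.152
9 y 0.124 z -0.143
10 y 0.136 z -0.132
11 y 0.146 z -0.120
12 y 0.155 z -0.108
13 y 0.164 z -0.095
14 y 0.171 z -0.081
15 y 0.177 z -0.067
16 y 0.182 z -0.052
17 y 0.185 z -0.037
18 y 0.188 z -0.022
19 y 0.189 z -0.007
20 y 0.189 z 0.009
21 y 0.188 z 0.024
22 y 0.185 z 0.039
```

>>> jog_arm:
  targets:
    - {"xyz": [0,-0.006,-0.189],"spin": 0}
    - {"xyz": [0,0.027,-0.187],"spin": 0}
    - {"xyz": [0,0.042,-0.184],"spin": 0}
    - {"xyz": [0,0.057,-0.18],"spin": 0}
    - {"xyz": [0,0.072,-0.175],"spin": 0}
    - {"xyz": [0,0.086,-0.169],"spin": 0}
    - {"xyz": [0,0.099,-0.161],"spin": 0}
    - {"xyz": [0,0.112,-0.152],"spin": 0}
    - {"xyz": [0,0.124,-0.143],"spin": 0}
    - {"xyz": [0,0.136,-0.132],"spin": 0}

```text
time: 13.9
tool_pos: [546.5, -18.9, 192.3]
tcp_rot: [-3.138, -0.0, 1.673]
contact_force: [-6.7, 0.1, 4.3]
grip_width: 9.0
finger_force: 30.0
```

>>> jog_arm:
  targets:
    - {"xyz": [0,0.146,-0.12],"spin": 0}
    - {"xyz": [0,0.155,-0.108],"spin": 0}
    - {"xyz": [0,0.164,-0.095],"spin": 0}
    - {"xyz": [0,0.171,-0.081],"spin": 0}
    - {"xyz": [0,0.177,-0.067],"spin": 0}
    - {"xyz": [0,0.182,-0.052],"spin": 0}
    - {"xyz": [0,0.185,-0.037],"spin": 0}
    - {"xyz": [0,0.188,-0.022],"spin": 0}
    - {"xyz": [0,0.189,-0.007],"spin": 0}
    - {"xyz": [0,0.189,0.009],"spin": 0}

```text
time: 15.15
tool_pos: [687.2, -3.9, 238.8]
tcp_rot: [3.141, -0.001, 1.674]
contact_force: [-0.9, 2.5, 1.4]
grip_width: 9.1
finger_force: 30.0
```

>>> jog_arm:
  targets:
    - {"xyz": [0,0.188,0.024],"spin": 0}
    - {"xyz": [0,0.185,0.039],"spin": 0}
    - {"xyz": [0,0,0],"spin": 0}
    - {"xyz": [0,0,0],"spin": 0}
    - {"xyz": [0,0,0],"spin": 0}
    - {"xyz": [0,0,0],"spin": 0}
    - {"xyz": [0,0,0],"spin": 0}
    - {"xyz": [0,0,0],"spin": 0}
    - {"xyz": [0,0,0],"spin": 0}
    - {"xyz": [0,0,0],"spin": 0}

```text
time: 16.4
tool_pos: [716.7, -1.1, 233.3]
tcp_rot: [3.14, -0.001, 1.673]
contact_force: [0.8, 4.7, 4.2]
grip_width: 9.0
finger_force: 30.0
```

```bash
python3 -c "
from h import *
a=bot.capture('side')[140:300,170:330];cv2.imwrite('pics/s3.png',cv2.resize(a,(600,600),interpolation=cv2.INTER_CUBIC));print(bot.get_obs()['tool_pos'])"
```

```text
[716.70746068  -1.06970926 233.33219614]
```

View pics/s3.png

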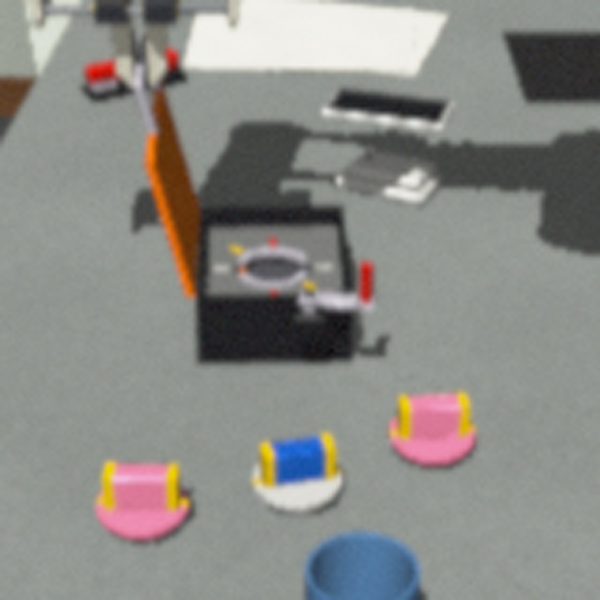

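The cover stands past upright in the gripper at zoom (165,190). The deck shows the mouth at (272,267), white marks at (222,268) and (325,266), yellow at (235,248) and (308,287), red at (273,240) and (273,292). Now I'll release and lift.

>>> jog_arm:
  targets:
    - {"xyz": [0,0,0],"spin": 0}
    - {"xyz": [0,0,0],"spin": 0}
    - {"xyz": [0,0,-0.1],"spin": 0}
    - {"xyz": [0,0,-0.3],"spin": 0}
    - {"xyz": [0,0,-0.3],"spin": 0}
    - {"xyz": [0,0,-0.1],"spin": 0}
    - {"xyz": [0,-0.3,0],"spin": 1}
    - {"xyz": [0,-0.3,0],"spin": 1}
    - {"xyz": [0,-0.3,0],"spin": 1}
    - {"xyz": [0,-0.3,0],"spin": 1}
  gripper: 45

```text
time: 17.7
tool_pos: [620.5, 2.4, 295.6]
tcp_rot: [-3.141, 0.001, 1.269]
contact_force: [-0.8, -0.2, 0.5]
grip_width: 41.0
finger_force: 0.0
```

>>> jog_arm:
  targets:
    - {"xyz": [0,0,0],"spin": 1}
    - {"xyz": [0,0,0],"spin": 1}
    - {"xyz": [0,0,0],"spin": 1}
    - {"xyz": [0,0,0],"spin": 1}
    - {"xyz": [0,0,0],"spin": 1}
    - {"xyz": [0,0,0],"spin": 1}
    - {"xyz": [0,0,0],"spin": 1}
    - {"xyz": [0,0,0],"spin": 1}
    - {"xyz": [0,0,0],"spin": 1}
    - {"xyz": [0,0,0],"spin": 0.48}

```text
time: 18.95
tool_pos: [621.3, 2.5, 295.6]
tcp_rot: [-3.141, 0.001, 0.322]
contact_force: [0.5, -0.6, 0.0]
grip_width: 41.3
finger_force: 0.0
```

```bash
python3 - <<'E'
from h import *
o=bot.get_obs();print(o['tool_pos'],o['tcp_rot'],o['grip_width'],rel((556,276,80),.325))
im=bot.capture('side')[140:300,170:330];cv2.imwrite('pics/s4.png',cv2.resize(im,(600,600),interpolation=cv2.INTER_CUBIC))
S=lambda x,y:(169.6+x/3.75,139.6+y/3.75)
for n,p in (('mouth',(272,266)),('w1',(222,268)),('w2',(325,266)),('y1',(235,248)),('y2',(308,287)),('r1',(273,240)),('r2',(273,292))):
    print(n,onz('side',S(*p),51))
E
```

```text
[621.34345816   2.48428178 295.59625305] [-3.14139789e+00  1.14089362e-03  3.22333767e-01] 41.277184854861666 [ 0.318 -3.501  2.695]
mouth [604.1705889    1.75361356  51.        ]
w1 [650.61424723   9.37784069  51.        ]
w2 [554.39834174  -2.44735399  51.        ]
y1 [642.92878044 -29.05079435  51.        ]
y2 [567.36406756  36.79185374  51.        ]
r1 [608.09354645 -47.59133045  51.        ]
r2 [598.63579468  48.25026157  51.        ]
```

View pics/s4.png

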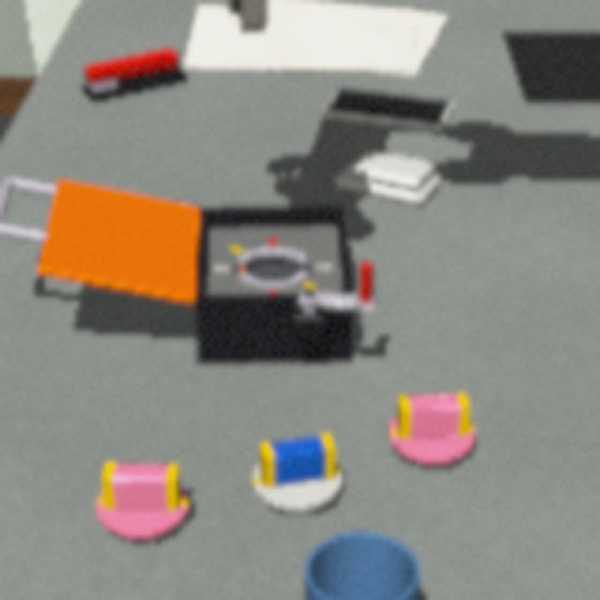

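The cover lies open behind the case: orange at zoom (120,240). Next I'll go to the lid.

>>> jog_arm:
  targets:
    - {"xyz": [0.04,-0.5,0],"spin": 0}
    - {"xyz": [0.04,-0.5,0.1],"spin": 0}
    - {"xyz": [0.04,-0.5,0.2],"spin": 0}
    - {"xyz": [0.04,-0.5,0.4],"spin": 0}
    - {"xyz": [0.04,-0.5,0.4],"spin": 0}
    - {"xyz": [0.04,-0.5,0.4],"spin": 0}
    - {"xyz": [0.04,-0.35,0.4],"spin": 0}
    - {"xyz": [0.04,-0.15,0.4],"spin": 0}
    - {"xyz": [0,0,0.3],"spin": 0}
    - {"xyz": [0,0,0],"spin": 0}

```text
time: 20.25
tool_pos: [555.0, 275.7, 85.9]
tcp_rot: [3.141, 0.005, 0.326]
contact_force: [1.8, 0.4, 0.9]
grip_width: 41.2
finger_force: 0.0
```

```bash
python3 - <<'E'
from h import *
o=bot.get_obs();print(o['tool_pos'],o['tcp_rot'],o['grip_width'],rel((556,276,25)))
t=bot.capture('top');cv2.imwrite('pics/t5.png',cv2.resize(t[130:250,160:310],(750,600),interpolation=cv2.INTER_CUBIC))
E
```

```text
[554.95858158 275.72876217  85.92202065] [3.14129352 0.00511769 0.32566954] 41.17425699499477 [0.013 0.001 0.762]
```

View pics/t5.png

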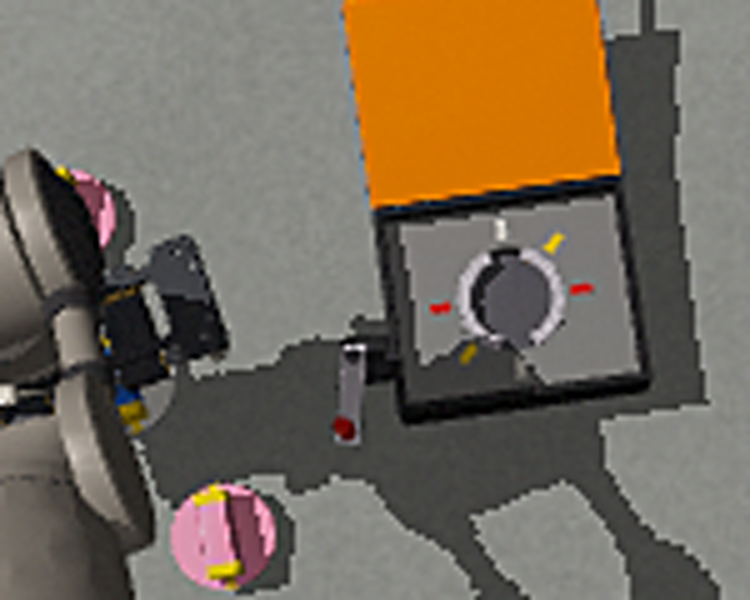

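Top zoom (5x from (160,130)): red marks at (440,308) and (581,289), yellow at (554,244) and (469,353), white at (501,230), collar centre at about (511,298).

>>> jog_arm:
  targets:
    - {"xyz": [0.013,0,0.3],"spin": 0}
    - {"xyz": [0,0,0.3],"spin": 0}
    - {"xyz": [0,0,0.16],"spin": 0}
    - {"xyz": [0,0,0],"spin": 0}
    - {"xyz": [0,0,0],"spin": 0}
    - {"xyz": [0,0,0],"spin": 0}
    - {"xyz": [0,0,0],"spin": 0}
    - {"xyz": [0,0,0],"spin": 0}
    - {"xyz": [0,0,0],"spin": 0}
    - {"xyz": [0,0,0],"spin": 0}

```text
time: 21.55
tool_pos: [557.5, 276.5, 27.4]
tcp_rot: [3.142, 0.0, 0.325]
contact_force: [-0.2, -0.6, 0.2]
grip_width: 41.2
finger_force: 0.0
```

>>> jog_arm:
  targets:
    - {"xyz": [0,0,0],"spin": 0}
    - {"xyz": [0,0,0],"spin": 0}
    - {"xyz": [0,0,0],"spin": 0}
    - {"xyz": [0,0,0],"spin": 0}
    - {"xyz": [0,0,0],"spin": 0}
    - {"xyz": [0,0,0],"spin": 0}
    - {"xyz": [0,0,0],"spin": 0}
    - {"xyz": [0,0,0],"spin": 0}
    - {"xyz": [0,0,0],"spin": 0}
    - {"xyz": [0,0,0],"spin": 0}
  gripper: 8

```text
time: 22.8
tool_pos: [557.5, 276.5, 27.4]
tcp_rot: [3.142, 0.0, 0.325]
contact_force: [-0.8, 0.5, -0.7]
grip_width: 19.9
finger_force: 30.0
```

```bash
python3 - <<'E'
from h import *
o=bot.get_obs();print(o['tool_pos'],o['tcp_rot'],o['grip_width'],o['finger_force'])
T=lambda x,y:(159.6+x/5,129.6+y/5)
for n,p,z in (('r1',(440,308),51),('r2',(581,289),51),('y1',(554,244),51),('y2',(469,353),51),('w1',(501,230),51),('coll',(511,298),52),
 ('cL',(459,298),52),('cR',(565,292),52)): print(n,onz('top',T(*p),z).round(1))
im=cv2.imread('pics/t5.png')
g=cv2.medianBlur(cv2.cvtColor(im,cv2.COLOR_BGR2GRAY),5)
c=cv2.HoughCircles(g,cv2.HOUGH_GRADIENT,1,200,param1=80,param2=20,minRadius=35,maxRadius=65)
print(c)
E
```

```text
[557.49907973 276.52115391  27.36328939] [3.14151164e+00 9.49481586e-05 3.24769716e-01] 19.8663692990349 29.981510639190674
r1 [596.1  53.   51. ]
r2 [606.3 -42.7  51. ]
y1 [637.9 -25.4  51. ]
y2 [564.8  34.1  51. ]
w1 [648.8  10.3  51. ]
coll [601.4   4.8  52. ]
cL [602.4  39.9  52. ]
cR [604.4 -31.8  52. ]
[[[223.5 534.5  50.5]
  [509.5 298.5  52.1]
  [129.5 327.5  38.8]]]
```

>>> jog_arm:
  targets:
    - {"xyz": [0,0,-0.2],"spin": 0}
    - {"xyz": [0,0,-0.45],"spin": 0}
    - {"xyz": [0,0,-0.45],"spin": 0}
    - {"xyz": [0,0,-0.4],"spin": 0}
    - {"xyz": [0,0,0],"spin": 0.75}
    - {"xyz": [0,0,0],"spin": 0.75}
    - {"xyz": [0,0,0],"spin": 0.71}
    - {"xyz": [0,0,0],"spin": 0}
    - {"xyz": [0,0,0],"spin": 0}
    - {"xyz": [0,0,0],"spin": 0}

```text
time: 24.05
tool_pos: [557.6, 276.6, 147.6]
tcp_rot: [3.142, -0.0, 0.105]
contact_force: [-1.0, -0.2, -0.4]
grip_width: 19.8
finger_force: 30.0
```

```bash
python3 -c "
from h import *
o=bot.get_obs();print(o['tool_pos'],o['tcp_rot'],o['grip_width'],o['contact_force'],rel((602,4.8,110)))"
```

```text
[557.5572534  276.55328973 147.63189312] [ 3.14155604e+00 -2.50389505e-04  1.04572538e-01] 19.76242939752358 [-1.0419565  -0.22045863 -0.43305938] [0.198 3.436 0.47 ]
```

>>> jog_arm:
  targets:
    - {"xyz": [0.02,0.3,0],"spin": 0}
    - {"xyz": [0.03,0.5,0],"spin": 0}
    - {"xyz": [0.03,0.5,0],"spin": 0}
    - {"xyz": [0.03,0.5,0],"spin": 0}
    - {"xyz": [0.03,0.5,0],"spin": 0}
    - {"xyz": [0.03,0.5,0],"spin": 0}
    - {"xyz": [0.03,0.436,0],"spin": 0}
    - {"xyz": [0,0.2,0.2],"spin": 0}
    - {"xyz": [0,0,0.27],"spin": 0}
    - {"xyz": [0,0,0],"spin": 0}

```text
time: 25.3
tool_pos: [600.1, 5.5, 107.2]
tcp_rot: [-3.14, 0.005, 0.104]
contact_force: [-0.5, -0.5, -1.5]
grip_width: 19.9
finger_force: 30.0
```

>>> jog_arm:
  targets:
    - {"xyz": [0,0,0],"spin": 0}
    - {"xyz": [0,0,0],"spin": 0}
    - {"xyz": [0,0,0],"spin": 0}
    - {"xyz": [0,0,0],"spin": 0}
    - {"xyz": [0,0,0],"spin": 0}
    - {"xyz": [0,0,0],"spin": 0}
    - {"xyz": [0,0,0],"spin": 0}
    - {"xyz": [0,0,0],"spin": 0}
    - {"xyz": [0,0,0],"spin": 0}
    - {"xyz": [0,0,0],"spin": 0}

```text
time: 26.55
tool_pos: [601.9, 4.8, 109.8]
tcp_rot: [3.142, 0.0, 0.104]
contact_force: [-0.1, 0.8, -0.9]
grip_width: 19.6
finger_force: 30.0
```

```bash
python3 -c "
from h import *
o=bot.get_obs();print(o['tool_pos'],o['tcp_rot'],o['grip_width'],o['contact_force'],rel((602,4.8,66)))
a=bot.capture('side');b=bot.capture('top');cv2.imwrite('pics/raws6.png',a)
a=cv2.resize(a[165:245,200:280],(600,600),interpolation=cv2.INTER_CUBIC);b=cv2.resize(b[150:230,222:302],(600,600),interpolation=cv2.INTER_CUBIC)
cv2.imwrite('pics/b6.png',cv2.resize(np.hstack([a[:,90:490],b[:,100:500]]),(800,600)))
x=602;y=4.8;z=o['tool_pos'][2]-27.4
print('pred lid flange centre side',proj('side',(x,y,z+18.5)))
"
```

```text
[601.90833067   4.8065857  109.81860803] [3.14152057e+00 5.13774058e-06 1.03785128e-01] 19.57608309887123 [-0.07803254  0.818432   -0.88791669] [0.001 0.    0.548]
pred lid flange centre side [242.56232627 198.618161  ]
```

View pics/b6.png

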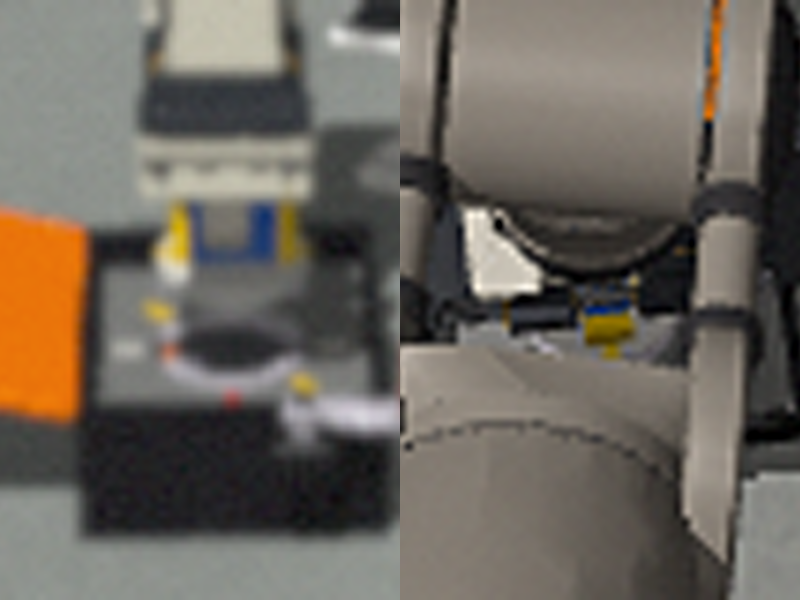

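Left (side): the lid is held level over the mouth, bar spanning 168-300 and fingers centred at about 231, so it sits within about 1 mm. Collar spans 165-300. I'll shift 1 mm forward and lower with force checks.

>>> jog_arm:
  targets:
    - {"xyz": [0.01,0,0.1],"spin": 0}
    - {"xyz": [0,0,0.1],"spin": 0}
    - {"xyz": [0,0,0.1],"spin": 0}
    - {"xyz": [0,0,0.06],"spin": 0}
    - {"xyz": [0,0,0.03],"spin": 0}
    - {"xyz": [0,0,0.03],"spin": 0}
    - {"xyz": [0,0,0],"spin": 0}
    - {"xyz": [0,0,0],"spin": 0}
    - {"xyz": [0,0,0],"spin": 0}
    - {"xyz": [0,0,0],"spin": 0}

```text
time: 27.9
tool_pos: [602.8, 4.9, 76.4]
tcp_rot: [3.141, -0.0, 0.104]
contact_force: [0.4, 0.5, -1.2]
grip_width: 19.7
finger_force: 30.0
```

>>> jog_arm:
  targets:
    - {"xyz": [0,0,0.03],"spin": 0}
    - {"xyz": [0,0,0.03],"spin": 0}
    - {"xyz": [0,0,0.03],"spin": 0}
    - {"xyz": [0,0,0.02],"spin": 0}
    - {"xyz": [0,0,0.01],"spin": 0}
    - {"xyz": [0,0,0.01],"spin": 0}
    - {"xyz": [0,0,0],"spin": 0}
    - {"xyz": [0,0,0],"spin": 0}
    - {"xyz": [0,0,0],"spin": 0}
    - {"xyz": [0,0,0],"spin": 0}

```text
time: 29.15
tool_pos: [602.6, 4.9, 66.8]
tcp_rot: [3.141, -0.0, 0.104]
contact_force: [-3.4, 1.1, 7.3]
grip_width: 19.6
finger_force: 30.0
```

>>> jog_arm:
  targets:
    - {"xyz": [-0.006,0,0],"spin": 1}
    - {"xyz": [0,0,0],"spin": 1}
    - {"xyz": [0,0,0],"spin": 1}
    - {"xyz": [0,0,0],"spin": 1}
    - {"xyz": [0,0,0],"spin": 1}
    - {"xyz": [0,0,0],"spin": 1}
    - {"xyz": [0,0,0],"spin": 1}
    - {"xyz": [0,0,0],"spin": 0.8}
    - {"xyz": [0,0,0],"spin": 0}
    - {"xyz": [0,0,0],"spin": 0}

```text
time: 30.4
tool_pos: [602.5, 3.4, 66.8]
tcp_rot: [3.14, -0.002, -0.676]
contact_force: [-2.2, -5.5, 5.5]
grip_width: 19.6
finger_force: 30.0
```

```bash
python3 -c "
from h import *
o=bot.get_obs();print(o['tool_pos'],o['tcp_rot'],o['grip_width'],o['contact_force'],o['moment'])
a=bot.capture('side')
cv2.imwrite('pics/s7.png',cv2.resize(a[180:240,205:285],(800,600),interpolation=cv2.INTER_CUBIC))
"
```

```text
[602.48127397   3.43834913  66.80214696] [ 3.14048449e+00 -2.08973612e-03 -6.76031352e-01] 19.595872070640585 [-2.20740822 -5.50250287  5.45397563] [-0.75777811  0.5360215   0.06920821]
```

View pics/s7.png

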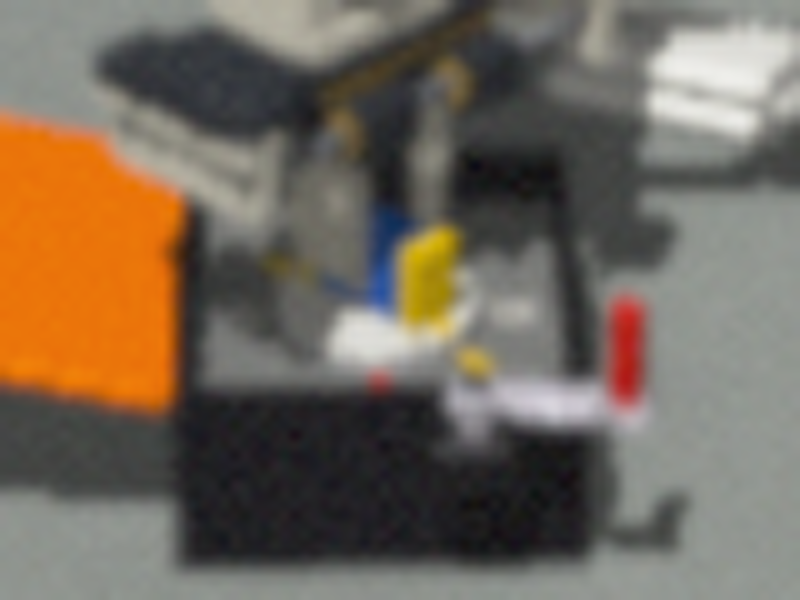

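The lid is down, with its yellow pointer at (440,330) aiming at the yellow deck mark at (475,362). I'll check the angle numerically, then hand in.

```bash
python3 -c "
from h import *
S=lambda x,y:(204.6+x/10,179.6+y/10)
c=np.array([602,4.5])
for n,p,z in (('pointer',(440,330),57),('yellow',(475,362),50.5),('red',(379,381),50.5),('white',(513,308),50.5)):
    q=onz('side',S(*p),z)[:2]-c; print(n,q,np.degrees(np.arctan2(q[1],q[0])))
o=bot.get_obs();print(o['tool_pos'],o['tcp_rot'],o['contact_force'],o['moment'],o['time'])"
```

```text
pointer [-22.67119955  19.5047303 ] 139.29357682171567
yellow [-35.66291493  29.15726826] 140.73127114698943
red [-3.77331976 44.43481335] 94.85380380859068
white [-46.18885709  -8.60684227] -169.44455130554323
[602.50834903   3.44587862  66.82316953] [ 3.14053991e+00 -2.14874725e-03 -6.76002939e-01] [-2.59178489 -5.31116664  5.55106358] [-0.76092842  0.4472938   0.12269218] 30.45
```

The pointer is within 2° of the yellow mark and the lid is down and held.

```bash
python3 -c "
from plant import bot
print(bot.close_job())"
```

```text
the job is handed in; nothing more can be done
None
```

The job is handed in at about 30 s: latch swung free, cover open right back, and the white lid fully down and held in the gripper at the yellow pulse marks (pointer within about 2° of the mark, short of the lock); I don't have the judge's verdict.

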